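Load a square tin lid into the piercing press and switch it on

ROBOT

A 6-joint arm with a two-finger parallel gripper is mounted at the origin on the work surface. World frame = base frame: x ahead of the robot, y to its left, z up, the work surface at z = 0. Lengths are in mm, angles in rad, forces in N, time in s.
With the tool pointing down it reaches from about 375 to 900 mm from the base axis. Payload 3.1 kg.
Tool frame: the origin (TCP) lies on the centre line of the jaws, within the pads' length; the fingertips stand 11 mm ahead of it and the grasp point (between the pads) lies 8 mm behind it; y points along the fingers, z is the direction in which the jaws open and shut, and the axes are right-handed (so a half turn about y gives the same grasp; the last joint's range is limited). The gripper opens to 87 mm and grips with 3 to 60 N. Pads are 19 mm wide; open, the fingers measure 117 mm over their backs; the gripper's body (75 mm by 190 mm) begins 51 mm behind the grasp point.
Start: joints at [1.129, 0.527, 1.433, -0, 1.181, -0.178], TCP at [162.929, 603.366, 213.448] pointing down, gripper open.
Joint ranges: [-3.08, 3.08], [-0.75, 2.2], [0.22, 2.44], [-1.43, 4.57], [0, 2.65], [-2.85, 2.85]. Speed limits (rad/s): [2.79, 2.79, 3.14, 3.14, 3.14, 3.14].

INTERFACE

Orientations are given as a 3x3 rotation matrix whose columns are the frame's x, y, z axes.
In Python, from station import sensors, grab_frame, calibration, bot gives the robot as it stands.
- The arm moves only by the shell command python3 -m crank 'ROWS' [FORCE]. ROWS is JSON, a list of rows, each a list of 5 numbers: the shift along the tool's x, y, z in cm, then the turn about the tool's y in degrees, then the opening in per cent of the stroke, from 0 (shut) to 100 (fully open). In form: [[dx, dy, dz, spin, claw], ...]. A call has 1 to 10 rows; each row shifts and turns the pose as measured when the row begins, along the tool's axes as they then stand; what a row does not reach is not made up. A row lasts 1/12 s, in which the tool goes at most 41.7 mm and 7.16 degrees, less where a joint would pass 70% of its speed; a pose out of reach is approached as far as the arm can. A call is refused whole if a number of a shift passes 4.17 or a number of a turn 7.16, either way. A call with a gripper value outside its range is refused whole. The fingers move at their own pace and stop on an object; FORCE is the grip in N (left out, the last holds). Time passes only in rows, so rows that do not move let the fingers close. It gives the time, the measured TCP pose, the force and the opening at its end, in the units of the state.
- sensors.read_state(): the state, without advancing time (a new reading comes with each control period).
- grab_frame(name): name is "scene" or "side" or "wrist"; returns (picture, depth): 400x640x3 uint8, red, green, blue; 400x640 float32, mm along the optical axis (not along the pixel's ray), 0 where there is no reading.
- calibration(name): a dict with "mtx" (3x3 intrinsics, pixels), "R" (3x3) and "t" (3): a world point X has camera coordinates R X + t; the wrist camera has in their place "hand_eye" (4x4, takes a point from camera to tool coordinates, whose origin is the TCP and whose axes are the tool frame's). Camera axes: x right, y down, z forward; pixel columns grow to the right and rows downward; lengths in mm; the calibration is good to about 2 mm. A picture is of the moment at which its call begins: read the wrist's pose just before it. calibration takes no time and is no camera call.
- bot.close_job(): hands the job in, once; it reports no verdict.
The state is a dict: "time": time; "joint_pos": joint angles; "joint_velocities": joint speeds; "joint_torque": joint torques, N m; "eef_pos": TCP position; "eef_rot": TCP orientation; "force": force on the tool from outside, world axes, zero at the start; "moment": the same for the moment, N m; "width": finger opening in mm.
Only numpy, scipy, OpenCV 4.12 (cv2) and the standard library are available. Lean on these libraries where they do the work, as an engineer would, in place of code of your own. Each camera call takes 0.05 s, during which the arm holds its last target. There are 200 camera calls.

TASK

The next lid to be pierced is the square one: with the press still switched off, lay it top up in the square nest on the press's drawn-out shuttle so that it lies flat and fully home, setting it down rather than dropping it, and let go. Then flip the toggle on the switch box over to on, so that its bat leans away from you. Leave the round lid and everything else on the bench where it is.

Things in the scene. Friction and masses are not known exactly. Their poses are not given: they have to be found in the camera images.
- lid_square_center (a point): The square lid to load: a plain bright tinplate slip lid lying top up on the bench, 60 x 60 mm with slightly rounded corners, 10 mm high, about 35 g, a raised square panel (1 mm) on its top. The point is its centre, half-way up (5 mm above its underside); x and y axes run along its sides, z is up out of its top.
- die_square: Die block with the SQUARE nest, 118 x 118 mm, 18 mm high, fixed on the shuttle plate (48 mm above the bench) beside an equal block with a round nest; which is nearer the robot varies. A finger way 30 mm wide crosses its middle along y from edge to edge, its bottom 9 mm below the block's top: fingers holding a lid by the middles of its two y sides fit in it. Origin: centre of its underside.
- die_square_nest (a point): Centre of the floor of the square nest, about 60 mm above the bench; z up, x and y along the nest's sides, axes as the block. The nest is 64 x 64 mm and 6 mm deep, dark inside a bright plate; its floor is a pad 52 mm long in y, 3 mm above the bottom of the finger way. A lid fully home stands 4 mm above the block, its centre 5 mm above this point.
- die_round_nest (a point): Centre of the floor of the ROUND nest (68 mm across, 6 mm deep) in the other die block, same block and finger way. It is for round lids; not used now.
- press: The lid-piercing press, fixed to the bench: 300 mm wide, its shuttle plate drawn fully out for loading (it does not move here). Origin on the bench under the middle of the shuttle; the nests lie 66 mm either way along its x. Column and head (up to 0.58 m high) stand towards its -y, from 240 mm off the nests; a pull handle sticks out 93 mm to +y, 47 mm high.
- switchbox: The press's switch box, fixed to the bench: grey-white, 90 (x) x 100 (y) x 54 mm high, with one toggle switch and an amber lamp lens (10 mm high, 31 mm towards +y of the box's middle) on its flat top. Origin: centre of its underside; z up.
- toggle_pivot (a point): Pivot of the toggle bat, 63 mm above the bench, 9 mm above the box's top (a 14 mm round bushing reaches up to it). Axes as the switch box: the bat swings in the x-z plane, about y.
- toggle_tip (a point): Centre of the free end of the toggle bat, a round steel stick 36 mm long from the pivot, 7 mm thick at the pivot and 10 mm at the tip. Off, it leans 0.35 rad (20 degrees) towards the box's -x side (the robot's side), its tip about 97 mm above the bench.
- toggle (a joint): Angle of the toggle bat, rad: 0 = off (leaning to the box's -x), 0.70 = on (leaning to its +x). A spring holds it at either end; pushed past the middle (0.35) it snaps to the other side by itself. Needs about 2 to 3 N sideways near the tip.
- lid_round_center (a point): A round slip lid of the same tinplate, 64 mm across, 10 mm high, lying on the bench; not used now. Point: its centre, half-way up.
- tin_square: Open empty square tin, 58 x 58 x 45 mm high, loose. Origin: centre of its underside.
- tin_round: Open empty round tin, 64 mm across, 45 mm high, loose. Origin: centre of its underside.
- can0: Tall ribbed food can, 75 mm across, 110 mm high, loose. Origin: centre of its underside.
- can1: A second such tall can, 75 mm across, 110 mm high, loose. Origin: centre of its underside.
- tape: Roll of brown packing tape lying flat, 96 mm across, 48 mm high, loose. Origin: centre of its underside.
- marker: Marker pen lying along its x axis, 130 mm long, 18 mm thick, loose. Origin: under its middle, on the bench.
- screwdriver: Screwdriver lying along its x axis, about 190 mm long, loose, handle towards -x. Origin under its middle.
Things that resemble listed ones, but are neither listed nor needed, are in the scene too. What is shaped like the part that bears lid_square_center but black is not meant.

How it is judged:
By the outcome, as a careful person would: the job done as asked, in the order asked, and still so for the second after the job is handed in, with the robot touching nothing.
It also fails if it takes over 50 s, if anything falls off the work surface, if the arm or the gripper's body presses on something with over 40 N, if the wrist force passes 120 N, or if a joint passes its speed limit or range.

## Working session

There is one attempt and no reset: what is moved stays moved. The work goes in short steps, Python scripts to look and compute and a shell command to move; the robot and the scene stay as the last step left them, time stands still between calls to the robot, and variables do not carry over. Pictures are saved under pics/ and viewed, about 8 in all and at most 12, crops included, and the job is handed in when it is done.

```bash
ls; mkdir -p pics; cat > h.py <<'E'
import numpy as np, cv2
from station import sensors, grab_frame, calibration, bot
def cam(name):
    """returns img, depth, K, C2W R, origin"""
    c=calibration(name); K=np.array(c["mtx"])
    if name=="wrist":
        s=sensors.read_state(); H=np.array(c["hand_eye"]); Rt=np.array(s["eef_rot"]); p=np.array(s["eef_pos"])
        R=Rt@H[:3,:3]; o=Rt@H[:3,3]+p
    else:
        R=np.array(c["R"]).T; o=-R@np.array(c["t"])
    im,d=grab_frame(name)
    return im,d,K,R,o
def ray(K,R,o,uv):
    v=np.array([*uv,1.0]); return R@np.linalg.solve(K,v)
def onplane(K,R,o,uv,z):
    d=ray(K,R,o,uv); return o+d*(z-o[2])/d[2]
def proj(K,R,o,X):
    q=K@(R.T@(np.asarray(X,float)-o)); return q[:2]/q[2]
def cloud(d,K,R,o):
    v,u=np.mgrid[:d.shape[0],:d.shape[1]]
    P=np.stack([u,v,np.ones_like(u)],-1)@np.linalg.inv(K).T*d[...,None]
    return P@R.T+o
def save(n,im): cv2.imwrite(f"pics/{n}.png",cv2.cvtColor(im,cv2.COLOR_RGB2BGR))
E
python3 - <<'E'
from h import *
s=sensors.read_state(); print(s)
for n in("scene","side","wrist"):
    im,d,K,R,o=cam(n); save(n,im); np.savez(f"{n}.npz",im=im,d=d,K=K,R=R,o=o); print(n,o,R[:,2],K[0,0],(d>0).mean())
E
```

```text
pics
{'time': 0.0, 'joint_pos': array([ 1.12848366e+00,  5.28447334e-01,  1.43388991e+00,  2.94461709e-05,
        1.18140119e+00, -1.78500856e-01]), 'joint_velocities': array([ 0.00017563,  0.00059906, -0.00074783,  0.00056149,  0.00114897,
       -0.00083049]), 'joint_torque': array([-1.27268930e-03, -4.40054584e+01, -1.76591974e+01,  6.34149997e-02,
        5.81604999e-02, -1.51387990e-04]), 'eef_pos': array([162.61603406, 602.70235804, 212.48717272]), 'eef_rot': array([[ 9.65399904e-01, -9.43078595e-04,  2.60772193e-01],
       [-2.60773579e-01, -1.92761605e-03,  9.65398065e-01],
       [-4.07777586e-04, -9.99997697e-01, -2.10685033e-03]]), 'force': array([-0.31386737, -0.02953049,  1.20649919]), 'moment': array([-0.02108007, -0.0103933 ,  0.02872072]), 'width': 87.21599874879136}
scene [962.35746609 619.37492826 855.9472714 ] [-0.4421067  -0.49304285 -0.74929995] 433.48391252096854 0.9959921875
side [ 103.08317563 -456.20995445  713.9646459 ] [ 0.45322552  0.60206316 -0.65734814] 404.83536628709805 0.99588671875
wrist [ 87.61082512 623.61443018 383.37267514] [ 0.2758334  -0.07701416 -0.95811521] 328.6172968826558 0.99590625
```

View pics/scene.png

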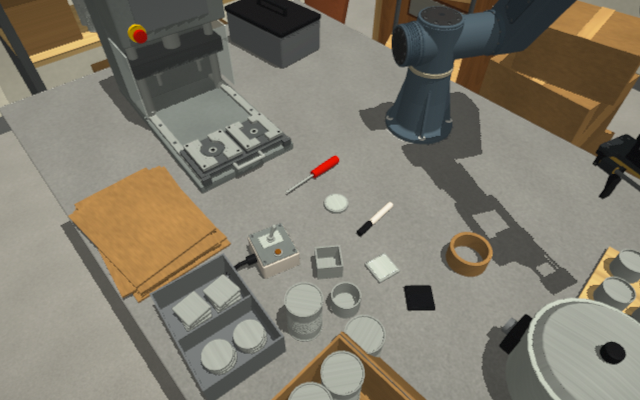

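View pics/side.png

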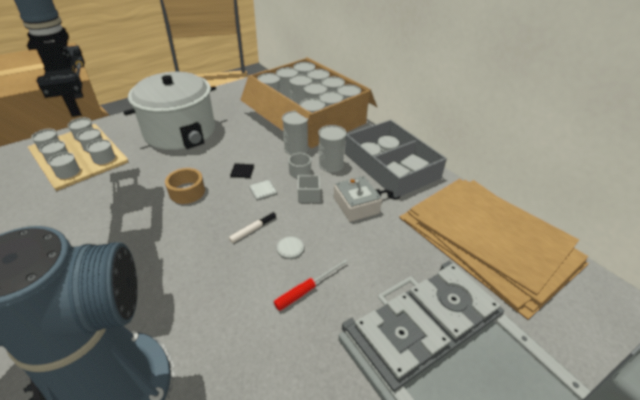

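The scene picture shows the bright square lid at (382,267), which is (262,189) in the side view. These could be mistaken for it:
- the black square at (419,298)
- the square lids in the tray at (194,308) and (222,292)
- the round lid at (336,203)
- the square tin at (328,262)

The press dies are near (213,150) and (253,131), and the switch box is at (272,248). I choose the lid at (382,267) and will check it in a close crop.

```bash
python3 - <<'E'
from h import *
def ld(n):
    f=np.load(n+".npz"); return [f[k] for k in("im","d","K","R","o")]
crops=[]
for n,uv,tag in(("scene",(382,267),"lid"),("side",(262,189),"lid"),("scene",(272,240),"box"),("side",(358,192),"box"),("scene",(233,142),"die"),("side",(425,318),"die")):
    im,d,K,R,o=ld(n); P=cloud(d,K,R,o); h=60 if tag=="die" else 35; w=int(h*1.33)
    u,v=uv; c=im[v-h:v+h,u-w:u+w]; crops.append(cv2.resize(c,(266,200),interpolation=cv2.INTER_CUBIC))
    print(n,tag,"P at px",P[v,u].round(1), "bench z near", )
    if tag=="lid":
        hsv=cv2.cvtColor(im,cv2.COLOR_RGB2GRAY); m=((hsv>165)).astype(np.uint8)
        k,lab,st,ce=cv2.connectedComponentsWithStats(m); l=lab[v,u]; print("gray",hsv[v,u],st[l])
        ys,xs=np.nonzero(lab==l); Q=np.array([onplane(K,R,o,(x,y),10)[:2] for x,y in zip(xs,ys)],np.float32)
        print(cv2.minAreaRect(Q), "depth z med",np.median(P[ys,xs,2]), P[ys,xs].mean(0).round(1))
        b=P[v-20:v+20,u-50:u-30,2]; print("bench",np.median(b))
a=np.vstack([np.hstack(crops[:2]),np.hstack(crops[2:4]),np.hstack(crops[4:])]); save("crops",a)
E
```

```text
scene lid P at px [487.2 302.7  10.3] bench z near
gray 217 [366 253  33  28 509]
((485.2770080566406, 301.7401428222656), (57.596824645996094, 56.76279067993164), 80.04764556884766) depth z med 10.02901796409924 [487.4 303.3  13.2]
bench 1.465644707926458
side lid P at px [481.4 292.7  11.7] bench z near
gray 206 [249 179  27  19 330]
((486.469482421875, 299.4415588378906), (62.75068664550781, 60.57982635498047), 80.4264907836914) depth z med 11.028632473580615 [484.1 295.8  12.8]
bench 0.8500041689777618
scene box P at px [649.2 103.7  56. ] bench z near
side box P at px [643.4  93.4  59.5] bench z near
scene die P at px [ 520.3 -250.2   47.6] bench z near
side die P at px [ 507.6 -249.4   65.8] bench z near
```

View pics/crops.png

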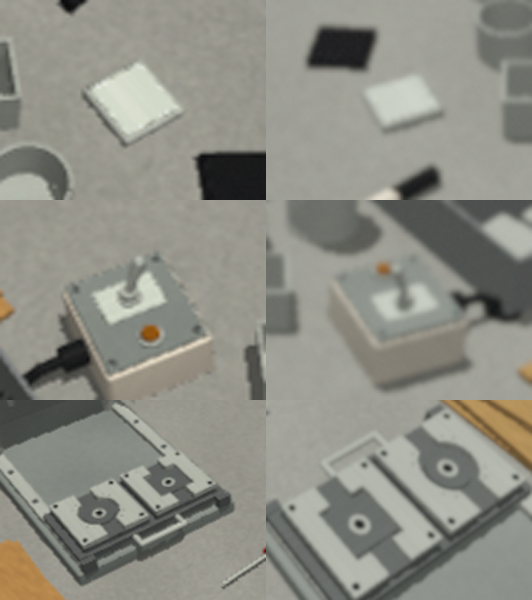

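The square nest is the block nearer the robot; the side picture has it at (400,330). Next I go over the lid and look from near with the wrist camera.

```bash
python3 -m crank '[[3.9,0.3,-2.06,0,100],[3.9,0.3,-2.06,0,100],[3.9,0.3,-2.06,0,100],[3.9,0.3,-2.06,0,100],[3.9,0.3,-2.06,0,100],[3.9,0.3,-2.06,0,100],[3.9,0.3,-2.06,0,100],[3.9,0.3,-2.06,0,100],[3.9,0.3,-2.06,0,100],[3.9,0.3,-2.06,0,100]]' 20
python3 - <<'E'
from h import *
im,d,K,R,o=cam("wrist"); save("w1",im); np.savez("w1.npz",im=im,d=d,K=K,R=R,o=o)
s=sensors.read_state(); print(s["eef_pos"],s["eef_rot"],s["time"])
print("predicted px",proj(K,R,o,[486,301,10]))
P=cloud(d,K,R,o)
g=cv2.cvtColor(im,cv2.COLOR_RGB2GRAY); u,v=proj(K,R,o,[486,301,10]).astype(int); print(g[v,u],P[v,u])
# die/box fits from stored scene views, by depth height bands
for n in("scene","side"):
    f=np.load(n+".npz"); im,d,K,R,o=[f[k] for k in("im","d","K","R","o")]; P=cloud(d,K,R,o)
    g=cv2.cvtColor(im,cv2.COLOR_RGB2GRAY)
    r=(abs(P[...,0]-650)<70)&(abs(P[...,1]-100)<70)
    m=(r&(P[...,2]>46)&(P[...,2]<60)); q=P[m][:,:2].astype(np.float32); print(n,"box top",np.median(P[m][:,2]),cv2.minAreaRect(q))
    m=r&(P[...,2]>70); print(" bat pts",m.sum(),P[m].round(0)[:12].tolist())
    hsv=cv2.cvtColor(im,cv2.COLOR_RGB2HSV); l=r&(hsv[...,0]<18)&(hsv[...,1]>150); ys,xs=np.nonzero(l); print(" lamp",onplane(K,R,o,(xs.mean(),ys.mean()),62),len(xs))
    r=(P[...,0]>380)&(P[...,0]<660)&(abs(P[...,1]+240)<75)&(abs(P[...,2]-66)<6); q=P[r][:,:2].astype(np.float32); print(" dies",cv2.minAreaRect(q),np.median(P[r][:,2]),r.sum())
E
```

```text
time: 0.98
eef_pos: [467.0, 321.9, 180.9]
eef_rot: [[0.97, -0.004, 0.244], [-0.244, 0.003, 0.97], [-0.005, -1.0, 0.002]]
force: [0.5, 0.9, -0.0]
width: 87.1
[474.16946225 316.79847386 180.44373966] [[ 9.68735410e-01  2.23802122e-03  2.48086066e-01]
 [-2.48085017e-01 -7.39232352e-04  9.68737982e-01]
 [ 2.35144940e-03 -9.99997222e-01 -1.60901024e-04]] 1.0333
predicted px [296.70230667 196.6051399 ]
147 [485.0506386  300.48141426  10.37427671]
scene box top 53.4387468347046 ((654.116943359375, 110.58383178710938), (100.00881958007812, 89.1029052734375), 75.78385162353516)
 bat pts 44 [[640.0, 97.0, 97.0], [639.0, 99.0, 98.0], [637.0, 100.0, 97.0], [643.0, 97.0, 96.0], [643.0, 101.0, 100.0], [640.0, 100.0, 96.0], [638.0, 101.0, 96.0], [635.0, 101.0, 94.0], [644.0, 98.0, 94.0], [643.0, 101.0, 96.0], [641.0, 102.0, 96.0], [639.0, 102.0, 94.0]]
 lamp [660.92587027 140.35308712  62.        ] 23
 dies ((522.6524047851562, -243.93711853027344), (126.12603759765625, 252.15858459472656), 86.3451156616211) 65.00819195717338 1795
side box top 54.78360019329034 ((650.9727783203125, 105.70083618164062), (100.34176635742188, 89.0475082397461), 75.75128936767578)
 bat pts 37 [[640.0, 102.0, 97.0], [641.0, 99.0, 99.0], [636.0, 97.0, 98.0], [638.0, 96.0, 99.0], [640.0, 94.0, 99.0], [633.0, 97.0, 97.0], [634.0, 95.0, 98.0], [638.0, 95.0, 96.0], [638.0, 92.0, 98.0], [644.0, 94.0, 94.0], [637.0, 97.0, 92.0], [638.0, 95.0, 93.0]]
 lamp [658.60425338 133.50187092  62.        ] 3
 dies ((522.0015869140625, -246.3529815673828), (119.45454406738281, 252.64483642578125), 86.34758758544922) 66.5027492966899 6318
```

View pics/w1.png

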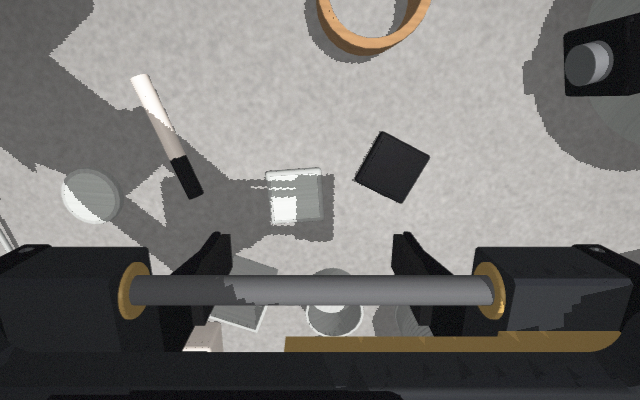

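The wrist picture shows the bright lid at (295,196), half in shadow, with the black decoy apart at (393,167). Now I fit the lid from the depth mask and rays.

```bash
cat > lid.py <<'E'
from h import *
def fit(P,K,R,o,c,zlo,zhi,ztop,r=48):
    m=(np.hypot(P[...,0]-c[0],P[...,1]-c[1])<r)&(P[...,2]>zlo)&(P[...,2]<zhi)
    k,lab,st,ce=cv2.connectedComponentsWithStats(m.astype(np.uint8)); l=1+np.argmax(st[1:,4])
    ys,xs=np.nonzero(lab==l)
    Q=np.array([onplane(K,R,o,(x,y),ztop)[:2] for x,y in zip(xs,ys)],np.float32)
    return cv2.minAreaRect(Q),np.median(P[ys,xs,2]),len(xs),P[ys,xs].mean(0)
E
python3 - <<'E'
from lid import *
f=np.load("w1.npz"); im,d,K,R,o=[f[k] for k in("im","d","K","R","o")]; P=cloud(d,K,R,o)
for zlo in(4,6): print(fit(P,K,R,o,(486,301),zlo,20,10))
m=np.hypot(P[...,0]-486,P[...,1]-301); print("bench",np.median(P[...,2][(m>60)&(m<75)]))
E
```

```text
(((484.7242736816406, 299.5061340332031), (59.32251739501953, 59.92666244506836), 80.16265869140625), np.float64(9.859212161529229), 2875, array([484.18889603, 299.6288814 ,   9.72442937]))
(((484.9412841796875, 299.4720458984375), (59.320152282714844, 59.4965934753418), 80.14984893798828), np.float64(9.866687212519963), 2848, array([484.41502086, 299.56772346,   9.76712634]))
bench 282.22666560759967
```

```bash
python3 - <<'E'
from h import *
for n in("scene","side"):
    f=np.load(n+".npz"); P=cloud(f["d"],f["K"],f["R"],f["o"]); r=np.hypot(P[...,0]-485,P[...,1]-300)
    print(n,"tall near",((r<140)&(P[...,2]>45)&(P[...,2]<200)).sum())
E
python3 -m crank '[[1.47,0,-1.39,0,100],[0,0,0,-4.5,100],[0,3,0,0,100],[0,3,0,0,100],[0,3,0,0,100],[0,2,0,0,100],[0,0,0,0,100],[0,0,0,0,100]]'
python3 - <<'E'
from lid import *
s=sensors.read_state(); im,d,K,R,o=cam("wrist"); save("w2",im); P=cloud(d,K,R,o); print(s["eef_pos"],np.degrees(np.arctan2(*s["eef_rot"][[1,0],0])),s["eef_rot"][:,1])
print(fit(P,K,R,o,(485,300),5,20,10))
E
```

```text
scene tall near 56
side tall near 55
time: 1.7
eef_pos: [493.6, 294.4, 67.0]
eef_rot: [[0.984, 0.008, 0.181], [-0.181, 0.001, 0.984], [0.008, -1.0, 0.002]]
force: [0.1, -0.4, 0.8]
width: 87.1
[493.58275935 294.44680823  67.01946737] -10.405617464287166 [ 8.12838465e-03  9.25616129e-04 -9.99966536e-01]
(((484.8408203125, 299.11181640625), (59.18267059326172, 59.20595169067383), 79.89400482177734), np.float64(9.809028741002805), 6390, array([483.86709299, 299.33552006,   9.70867905]))
```

```bash
python3 -m crank '[[-0.94,0,0.3,0.3,100],[0,0,0,0,100],[0,1.5,0,0,100],[0,1.5,0,0,100],[0,0,0,0,100],[0,0,0,0,100]]'
```

```text
time: 2.25
eef_pos: [488.2, 303.4, 45.2]
eef_rot: [[0.983, 0.023, 0.184], [-0.184, 0.007, 0.983], [0.021, -1.0, 0.011]]
force: [0.1, -0.3, -0.3]
width: 87.0
```

```bash
python3 -m crank '[[0,0,0,0,100],[0,0,0,0,100],[0,0,0,0,100]]'; python3 - <<'E'
from h import *
grab_frame("wrist"); s=sensors.read_state(); print(s["eef_pos"],s["eef_rot"].round(4),s["joint_velocities"].round(4))
E
```

```text
time: 2.5
eef_pos: [489.5, 304.5, 48.6]
eef_rot: [[0.983, 0.027, 0.183], [-0.183, 0.008, 0.983], [0.025, -1.0, 0.013]]
force: [-0.6, 0.2, -0.6]
width: 86.8
[489.70344614 304.54881788  48.66583588] [[ 0.9827  0.0278  0.1829]
 [-0.1832  0.0086  0.983 ]
 [ 0.0258 -0.9996  0.0136]] [-0.0029  0.0048  0.0013 -0.0005 -0.0045 -0.0007]
```

```bash
python3 -m crank '[[0,0,0,0,100],[0,0,0,0,100],[0,0,0,0,100],[0,0,0,0,100]]'; python3 -m crank '[[0,0,0,0,100],[0,0,0,0,100],[0,0,0,0,100],[0,0,0,0,100]]'
```

```text
time: 2.88
eef_pos: [490.5, 304.7, 49.9]
eef_rot: [[0.983, 0.03, 0.183], [-0.183, 0.009, 0.983], [0.028, -1.0, 0.015]]
force: [-0.6, 0.3, 0.9]
width: 87.2
time: 3.22
eef_pos: [490.4, 304.5, 49.7]
eef_rot: [[0.983, 0.029, 0.183], [-0.184, 0.009, 0.983], [0.027, -1.0, 0.014]]
force: [-0.2, 0.1, -0.2]
width: 87.1
```

```bash
python3 -m crank '[[0,-1.5,0,0,100],[0,-1.5,0,0,100],[0,0,0,0,100],[0,0,0,0,100]]'; python3 - <<'E'
from h import *
for i in range(3): grab_frame("wrist")
s=sensors.read_state(); print(s["eef_pos"],s["eef_rot"].round(4),s["time"])
E
```

```text
time: 3.55
eef_pos: [488.6, 303.8, 79.2]
eef_rot: [[0.983, 0.026, 0.184], [-0.184, 0.008, 0.983], [0.025, -1.0, 0.013]]
force: [0.2, -0.2, -0.3]
width: 87.1
[488.23816071 303.67236401  78.53907779] [[ 0.9827  0.0253  0.1836]
 [-0.1839  0.0076  0.9829]
 [ 0.0234 -0.9997  0.0121]] 3.7
```

```bash
cat > st.py <<'E'
from h import *
import sys
for i in range(3): grab_frame("wrist")
s=sensors.read_state(); p=s["eef_pos"]; R=s["eef_rot"]
print(p.round(1),"yaw",np.degrees(np.arctan2(R[1,0],R[0,0])).round(2),"tooly",R[:,1].round(3),"F",s["force"].round(1),"w",round(s["width"],1),"t",s["time"])
if len(sys.argv)>3:
    print("tool shift cm",(R.T@(np.array(list(map(float,sys.argv[1:4])))-p)/10).round(2))
E
python3 -m crank '[[-0.38,3.0,-0.56,0,100]]'; python3 st.py 485 299.4 13.5
```

```text
time: 3.78
eef_pos: [489.4, 301.5, 52.2]
eef_rot: [[0.982, 0.037, 0.183], [-0.183, 0.012, 0.983], [0.035, -0.999, 0.019]]
force: [0.9, 0.5, -0.7]
width: 86.7
[481.6 298.   46.2] yaw -10.61 tooly [ 0.019  0.005 -1.   ] F [-0.5  0.4 -0.2] w 86.6 t 3.9333
tool shift cm [0.25 3.28 0.17]
```

```bash
python3 -m crank '[[0.25,3.1,0.17,-0.6,100]]'; python3 st.py 485 299.4 13.5
```

```text
time: 4.02
eef_pos: [488.5, 301.0, 19.2]
eef_rot: [[0.985, 0.027, 0.173], [-0.174, 0.009, 0.985], [0.025, -1.0, 0.013]]
force: [1.2, 1.0, 0.6]
width: 86.8
[483.5 298.9  13.9] yaw -10.02 tooly [ 0.014  0.003 -1.   ] F [-0.8 -0.1  0.7] w 87.3 t 4.1667
tool shift cm [0.14 0.04 0.08]
```

```bash
python3 -m crank '[[0.1,0,0.08,0,60],[0,0,0,0,40],[0,0,0,0,20],[0,0,0,0,0],[0,0,0,0,0],[0,0,0,0,0]]' 15; python3 st.py
```

```text
time: 4.67
eef_pos: [488.3, 301.3, 21.8]
eef_rot: [[0.984, 0.024, 0.174], [-0.174, 0.007, 0.985], [0.023, -1.0, 0.011]]
force: [0.3, 0.0, -0.2]
width: 55.0
[488.  301.2  21.2] yaw -10.04 tooly [ 0.023  0.007 -1.   ] F [0.1 0.3 0. ] w 42.8 t 4.8167
```

The hand crept upward and the fingers closed above the lid. I open them again and check that the lid hasn't moved.

```bash
python3 -m crank '[[0,0,0,0,100],[0,0,0,0,100],[0,0,0,0,100],[0,0,0,0,100],[0,0,0,0,100],[0,0,0,0,100]]'; python3 st.py; python3 - <<'E'
from lid import *
im,d,K,R,o=cam("wrist"); save("w3",im); P=cloud(d,K,R,o)
print(fit(P,K,R,o,(485,300),5,11.5,10))
E
```

```text
time: 5.32
eef_pos: [487.5, 301.0, 20.7]
eef_rot: [[0.984, 0.022, 0.174], [-0.174, 0.007, 0.985], [0.021, -1.0, 0.01]]
force: [1.0, 0.3, 0.5]
width: 75.1
[487.5 301.   20.8] yaw -10.04 tooly [ 0.022  0.007 -1.   ] F [-0.1 -0.5  0.2] w 84.0 t 5.4667
(((484.4060363769531, 299.2944641113281), (58.826507568359375, 59.94620895385742), 80.15644836425781), np.float64(9.83645229490422), 9046, array([483.3255902 , 299.39164348,   9.70970759]))
```

View pics/w3.png

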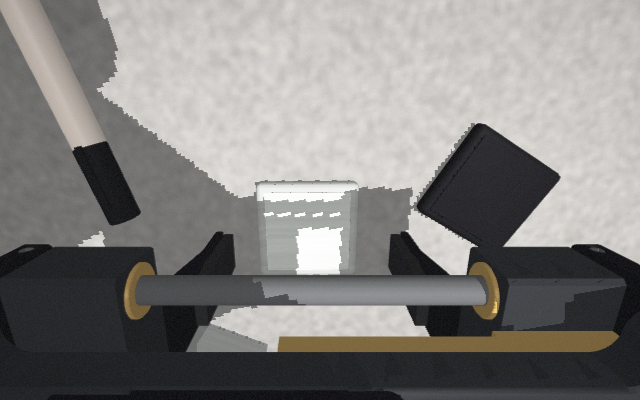

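```bash
python3 -m crank '[[-0.2,0.7,-0.2,0,100],[0,0,0,0,100],[0,0,0,0,100]]'; python3 st.py 485 299.4 13; python3 -m crank '[[0,0,0,0,100],[0,0,0,0,100]]'; python3 st.py 485 299.4 13
```

```text
time: 5.77
eef_pos: [485.3, 299.3, 13.1]
eef_rot: [[0.984, 0.022, 0.174], [-0.174, 0.007, 0.985], [0.021, -1.0, 0.01]]
force: [1.1, 0.4, 0.0]
width: 86.8
[485.2 299.3  13.3] yaw -10.04 tooly [ 0.022  0.007 -1.   ] F [-0.3  1.7 -0.5] w 87.1 t 5.9167
tool shift cm [-0.02  0.03  0.01]
time: 6.08
eef_pos: [485.3, 299.3, 13.3]
eef_rot: [[0.984, 0.023, 0.174], [-0.174, 0.007, 0.985], [0.021, -1.0, 0.011]]
force: [-0.1, -0.3, -0.0]
width: 86.8
[485.4 299.4  13.4] yaw -10.04 tooly [ 0.023  0.007 -1.   ] F [-0.1  0.7 -0.1] w 87.2 t 6.2333
tool shift cm [-0.04  0.04 -0.  ]
```

Small moves settle exactly where asked and hold there. I close now.

```bash
python3 -m crank '[[0,0,0,0,50],[0,0,0,0,0],[0,0,0,0,0],[0,0,0,0,0],[0,0,0,0,0],[0,0,0,0,0],[0,0,0,0,0]]' 15; python3 st.py
```

```text
time: 6.82
eef_pos: [485.6, 299.5, 13.6]
eef_rot: [[0.984, 0.023, 0.174], [-0.174, 0.007, 0.985], [0.022, -1.0, 0.011]]
force: [0.4, 0.5, 0.2]
width: 48.2
[485.6 299.5  13.6] yaw -10.04 tooly [ 0.023  0.007 -1.   ] F [ 0.8  0.9 -0.4] w 36.2 t 6.9667
```

```bash
python3 - <<'E'
from lid import *
im,d,K,R,o=cam("wrist"); P=cloud(d,K,R,o)
a,da,Ka,Ra,oa=cam("side"); b,db,*_=cam("scene")
print(fit(P,K,R,o,(485,300),5,11.5,10), sensors.read_state()["width"])
sc=lambda c,w,h:cv2.resize(c,(w,h),interpolation=cv2.INTER_CUBIC)
u,v=proj(Ka,Ra,oa,[485,300,10]).astype(int)
save("c4",np.vstack([sc(im[150:350,160:480],640,400),np.hstack([sc(a[v-40:v+25,u-52:u+52],320,200),sc(b[227:292,330:434],320,200)])]))
E
```

```text
(((481.42877197265625, 299.72845458984375), (58.78187561035156, 54.25422668457031), 80.04564666748047), np.float64(9.884789844580837), 7422, array([478.12260496, 300.57296559,   9.73784727])) 24.239819132556498
```

View pics/c4.png

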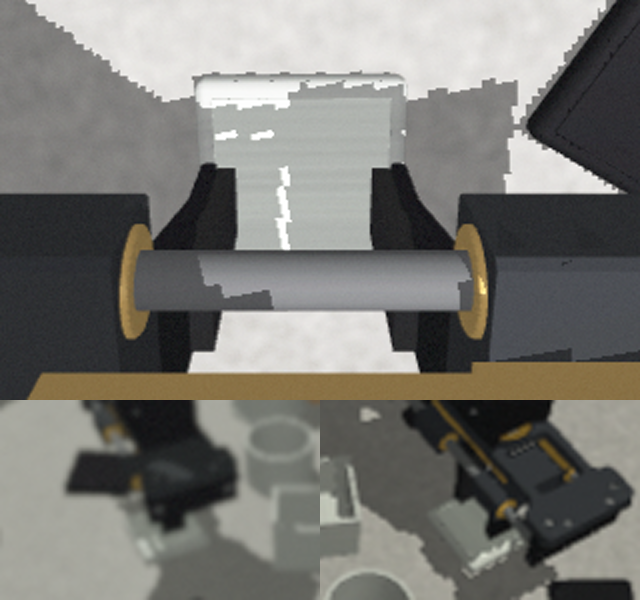

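The fingers are over the lid's top rather than beside it (crop at (237,170) and (372,170)), although the TCP reads 13.6 mm. I need to find the real height of the fingertips.

```bash
python3 - <<'E'
from h import *
s=sensors.read_state(); p=s["eef_pos"]; Rt=s["eef_rot"]; print(p,s["width"])
for n in("wrist","side","scene"):
    im,d,K,R,o=cam(n); P=cloud(d,K,R,o); T=(P-p)@Rt   # tool coords
    g=im.max(2)
    m=(d>0)&(np.abs(P[...,0]-485)<120)&(np.abs(P[...,1]-300)<120)
    b=m&(g>110)&(abs(P[...,2])<6); print(n,"bench z",np.median(P[...,2][b]).round(2),b.sum())
    f=m&(g<75)&(abs(T[...,0])<14)&(abs(T[...,2])<48)&(P[...,2]>3)
    q=T[f]; 
    if len(q): print("  finger dark pts tool-y pctl",np.percentile(q[:,1],[50,90,97,99.5]).round(1),len(q),"z-range",np.percentile(q[:,2],[1,50,99]).round(1),"x",np.percentile(q[:,0],[1,99]).round(1))
    l=m&(P[...,2]>5)&(P[...,2]<12.5)&(g>110)&(np.hypot(P[...,0]-485,P[...,1]-300)<42); print("  lid z",np.median(P[...,2][l]).round(2))
E
```

```text
[485.55464529 299.46893768  13.61599117] 24.239819132556498
wrist bench z -0.5 87014
  finger dark pts tool-y pctl [-46.4 -18.8 -12.4  -9.3] 3498 z-range [-22.2 -12.   22.2] x [-13.2   9.9]
  lid z 9.82
side bench z 0.94 2284
  finger dark pts tool-y pctl [-221.5 -166.7  -16.    -1.5] 263 z-range [-47.4 -34.3 -10.6] x [-13.8  13.7]
  lid z 10.48
scene bench z -0.18 3346
  finger dark pts tool-y pctl [-187.6  -59.3  -17.1  -12.9] 749 z-range [-47.2  31.8  47.2] x [-13.4  13.8]
  lid z 9.85
```

```bash
python3 - <<'E'
from h import *
s=sensors.read_state(); p=s["eef_pos"]; Rt=s["eef_rot"]
im,d,K,R,o=cam("wrist"); P=cloud(d,K,R,o); T=(P-p)@Rt
print("w",s["width"])
for y in(11,0,-8,-20,-30): print(y,[proj(K,R,o,p+Rt@np.array([x,y,z])).round(0).tolist() for x in(-9.5,9.5) for z in(-12,12)])
for v in range(226,300,6): print(v,[(u,*T[v,u].round(0).astype(int).tolist(),int(im[v,u].max())) for u in(258,264,270,275)])
E
```

```text
w 12.34414186616634
11 [[291.0, 219.0], [332.0, 219.0], [292.0, 249.0], [331.0, 249.0]]
0 [[290.0, 226.0], [333.0, 226.0], [290.0, 257.0], [332.0, 257.0]]
-8 [[289.0, 232.0], [334.0, 232.0], [290.0, 264.0], [333.0, 264.0]]
-20 [[287.0, 241.0], [335.0, 241.0], [288.0, 275.0], [335.0, 275.0]]
-30 [[286.0, 250.0], [337.0, 250.0], [287.0, 286.0], [336.0, 286.0]]
226 [(258, -4, 14, -32, 126), (264, -8, 3, -27, 150), (270, -8, 3, -23, 174), (275, -8, 4, -21, 175)]
232 [(258, 0, 14, -32, 128), (264, -4, 4, -27, 150), (270, -5, 3, -24, 178), (275, -5, 2, -21, 179)]
238 [(258, 4, 14, -33, 124), (264, -1, 3, -27, 153), (270, -1, 4, -24, 175), (275, -1, 4, -21, 177)]
244 [(258, 7, 13, -33, 130), (264, 3, 4, -28, 153), (270, 3, 4, -24, 175), (275, 3, 4, -21, 175)]
250 [(258, -37, -86, -15, 42), (264, -37, -86, -13, 46), (270, -37, -86, -12, 45), (275, 6, 3, -21, 182)]
256 [(258, -37, -89, -15, 43), (264, -37, -89, -13, 47), (270, -37, -90, -11, 41), (275, -10, -37, -16, 35)]
262 [(258, -37, -93, -14, 43), (264, -37, -94, -12, 44), (270, -36, -92, -11, 48), (275, -32, -83, -11, 48)]
268 [(258, -36, -96, -14, 47), (264, -36, -96, -12, 45), (270, -36, -94, -11, 158), (275, -33, -90, -10, 160)]
274 [(258, -36, -98, -13, 44), (264, -37, -99, -12, 43), (270, -35, -96, -10, 228), (275, -32, -91, -10, 131)]
280 [(258, -36, -101, -13, 75), (264, -36, -101, -11, 79), (270, -33, -96, -11, 240), (275, -32, -94, -9, 110)]
286 [(258, -35, -102, -13, 83), (264, -35, -102, -11, 82), (270, -32, -97, -10, 247), (275, -30, -94, -10, 137)]
292 [(258, -34, -103, -12, 78), (264, -33, -102, -11, 83), (270, -32, -99, -10, 252), (275, -29, -95, -10, 152)]
298 [(258, -32, -102, -13, 49), (264, -32, -102, -11, 80), (270, -30, -100, -10, 254), (275, -28, -96, -9, 92)]
```

```bash
python3 - <<'E'
from h import *
s=sensors.read_state(); p=s["eef_pos"]; Rt=s["eef_rot"]
im,d,K,R,o=cam("wrist"); P=cloud(d,K,R,o); T=(P-p)@Rt
print("w",s["width"],s["force"])
for v in range(222,262,3): print(v,[(u,*T[v,u].round(0).astype(int).tolist(),int(im[v,u].max())) for u in(285,292,298,305,315)])
for n in("side","scene"):
    im,d,K,R,o=cam(n); P=cloud(d,K,R,o); T=(P-p)@Rt; g=im.max(2)
    q=T[(np.abs(T[...,0])<16)&(np.abs(T[...,2])<30)&(T[...,1]>-40)&(g<80)]; print(n,len(q),q[np.argsort(-q[:,1])][:14].round(0).tolist())
    print(proj(K,R,o,p+Rt@np.array([0,11,0])),proj(K,R,o,p+Rt@np.array([0,-8,0])))
E
```

```text
w 8.170799744069345 [-0.31810051 -0.10081218 -1.18903896]
222 [(285, -11, 2, -15, 174), (292, -11, 4, -11, 173), (298, -10, 4, -8, 174), (305, -11, 3, -4, 173), (315, -10, 4, 2, 174)]
225 [(285, -9, 3, -15, 177), (292, -9, 4, -11, 176), (298, -9, 3, -8, 175), (305, -9, 3, -4, 176), (315, -9, 4, 2, 177)]
228 [(285, -7, 4, -15, 174), (292, -7, 3, -11, 175), (298, -7, 3, -8, 174), (305, -7, 4, -4, 176), (315, -7, 3, 2, 176)]
231 [(285, -5, 3, -15, 176), (292, -11, -10, -10, 112), (298, -5, 4, -8, 174), (305, -5, 4, -4, 174), (315, -5, 4, 2, 178)]
234 [(285, -4, 3, -15, 181), (292, -10, -13, -10, 22), (298, -9, -9, -7, 50), (305, -3, 4, -4, 179), (315, -3, 3, 2, 178)]
237 [(285, -2, 3, -15, 162), (292, -11, -17, -10, 26), (298, -8, -12, -7, 37), (305, -1, 4, -4, 176), (315, -1, 4, 2, 176)]
240 [(285, 1, 4, -15, 133), (292, -10, -20, -10, 24), (298, -9, -17, -7, 41), (305, 0, 4, -4, 181), (315, 0, 4, 2, 180)]
243 [(285, -10, -24, -13, 54), (292, -10, -23, -9, 23), (298, -9, -20, -7, 36), (305, 2, 3, -4, 174), (315, 2, 3, 2, 172)]
246 [(285, -10, -26, -13, 31), (292, -10, -27, -9, 27), (29
[... 509 characters left out ...]
5), (305, 12, 4, -4, 182), (315, 12, 4, 2, 182)]
261 [(285, -10, -42, -11, 29), (292, -8, -38, -9, 31), (298, -9, -39, -6, 37), (305, 14, 4, -4, 178), (315, 14, 4, 2, 176)]
side 5 [[6.0, -11.0, -10.0], [8.0, -12.0, -12.0], [-1.0, -12.0, -12.0], [-6.0, -13.0, -11.0], [-4.0, -15.0, -15.0]]
[262.38846483 189.61067578] [261.72256137 184.28868555]
scene 62 [[10.0, -11.0, -6.0], [-5.0, -11.0, 12.0], [-2.0, -12.0, 11.0], [7.0, -12.0, 12.0], [10.0, -12.0, -2.0], [2.0, -12.0, 12.0], [-7.0, -13.0, 12.0], [4.0, -13.0, 12.0], [12.0, -14.0, 11.0], [-5.0, -14.0, 11.0], [10.0, -15.0, -0.0], [11.0, -15.0, 6.0], [10.0, -15.0, -3.0], [10.0, -15.0, 12.0]]
[381.02951025 267.64072635] [382.03932142 262.93258805]
```

All three cameras agree that the fingertips stand about 10 mm behind the reported TCP, not 11 mm ahead as the text says. I trust the measurement: the tips are now near z = 23, so the grasp needs a TCP z of about -7. I open first and then go down in small steps, watching the force.

```bash
python3 -m crank '[[0,0,0,0,100],[0,0,0,0,100],[0,0,0,0,100],[0,0,0,0,100],[0,0,0,0,100],[0,0,0,0,100],[0,0,0,0,100],[0,0,0,0,100],[0,0,0,0,100],[0,0,0,0,100]]'; python3 -m crank '[[0,0,0,0,100],[0,0,0,0,100],[0,0.7,0,0,100],[0,0,0,0,100],[0,0,0,0,100]]'; python3 st.py 484.8 299.4 -6.5
python3 - <<'E'
from h import *
s=sensors.read_state(); p=s["eef_pos"]; Rt=s["eef_rot"]
for n in("wrist","scene","side"):
    im,d,K,R,o=cam(n); P=cloud(d,K,R,o); T=(P-p)@Rt; g=im.max(2)
    q=T[(np.abs(T[...,0])<14)&(abs(abs(T[...,2])-48)<10)&(T[...,1]>-40)&(T[...,1]<5)&(g<70)&(P[...,2]>3)]; q=q[np.argsort(-q[:,1])]; print(n,len(q),q[:10].round(0).tolist())
E
```

```text
time: 8.3
eef_pos: [485.6, 299.5, 13.6]
eef_rot: [[0.984, 0.023, 0.174], [-0.174, 0.007, 0.985], [0.022, -1.0, 0.011]]
force: [-0.9, 0.4, -0.5]
width: 60.4
time: 8.72
eef_pos: [485.9, 299.6, 6.0]
eef_rot: [[0.984, 0.024, 0.174], [-0.174, 0.007, 0.985], [0.022, -1.0, 0.011]]
force: [0.1, -0.1, 0.5]
width: 85.8
[485.8 299.6   6.2] yaw -10.04 tooly [ 0.024  0.007 -1.   ] F [-0.4  0.1  0.5] w 86.9 t 8.8667
tool shift cm [-0.13  1.27 -0.05]
wrist 2193 [[-8.0, -8.0, 48.0], [-8.0, -8.0, -45.0], [-10.0, -8.0, -50.0], [-8.0, -8.0, 45.0], [-8.0, -8.0, 44.0], [-8.0, -8.0, -44.0], [-8.0, -8.0, -46.0], [-7.0, -8.0, -44.0], [-8.0, -8.0, 47.0], [8.0, -8.0, -43.0]]
scene 84 [[-4.0, -8.0, -43.0], [10.0, -9.0, -48.0], [8.0, -9.0, 53.0], [9.0, -10.0, -42.0], [12.0, -11.0, -50.0], [12.0, -12.0, 49.0], [8.0, -12.0, -44.0], [6.0, -12.0, -42.0], [6.0, -12.0, 53.0], [-6.0, -12.0, -42.0]]
side 68 [[-10.0, 3.0, 40.0], [10.0, 3.0, -39.0], [-5.0, -11.0, -52.0], [0.0, -12.0, -52.0], [-8.0, -12.0, -52.0], [2.0, -12.0, -54.0], [8.0, -13.0, -53.0], [-5.0, -14.0, -52.0], [-1.0, -14.0, -50.0], [5.0, -15.0, -54.0]]
```

```bash
python3 -m crank '[[-0.1,0.6,-0.05,0,100],[0,0,0,0,100],[0,0,0,0,100],[0,0.4,0,0,100],[0,0,0,0,100],[0,0,0,0,100]]'; python3 st.py 484.8 299.4 -5.5
```

```text
time: 9.52
eef_pos: [485.2, 299.4, -4.5]
eef_rot: [[0.984, 0.024, 0.174], [-0.174, 0.007, 0.985], [0.023, -1.0, 0.012]]
force: [-0.8, -0.6, -0.4]
width: 86.8
[485.2 299.4  -4.4] yaw -10.04 tooly [ 0.025  0.007 -1.   ] F [-0.3  0.6  0.4] w 87.2 t 9.6667
tool shift cm [-0.04  0.11 -0.01]
```

Tip is near z = 3.5 with no contact. I close.

```bash
python3 -m crank '[[0,0.08,0,0,50],[0,0,0,0,0],[0,0,0,0,0],[0,0,0,0,0],[0,0,0,0,0],[0,0,0,0,0],[0,0,0,0,0],[0,0,0,0,0]]' 15; python3 st.py
```

```text
time: 10.33
eef_pos: [485.5, 299.5, -4.9]
eef_rot: [[0.984, 0.025, 0.174], [-0.174, 0.008, 0.985], [0.024, -1.0, 0.012]]
force: [-0.7, 0.4, -0.3]
width: 59.5
[485.5 299.5  -4.9] yaw -10.03 tooly [ 0.025  0.008 -1.   ] F [ 0.3 -0.1 -0.3] w 60.2 t 10.4833
```

```bash
python3 -m crank '[[0,-1,0,0,0],[0,-2,0,0,0],[0,-2.5,0,0,0],[0,-2.5,0,0,0],[0,-2,0,0,0],[0,-1,0,0,0],[0,0,0,0,0],[0,0,0,0,0]]' ; python3 st.py; python3 -m crank '[[0.2,0,-1.5,0,0],[0.4,0,-3,0,0],[0.4,0,-3,0,0],[0.4,0,-3,0,0],[0.4,0,-3,0,0],[0.4,0,-3,0,0],[0.4,0,-3,0,0],[0.4,0,-3,0,0],[0.4,0,-3,0,0],[0.2,0,-1.5,0,0]]'; python3 st.py 455 -150 150
```

```text
time: 11.15
eef_pos: [481.6, 298.3, 113.1]
eef_rot: [[0.984, 0.024, 0.174], [-0.174, 0.007, 0.985], [0.022, -1.0, 0.011]]
force: [0.0, 0.1, -1.7]
width: 59.6
[480.9 298.  111.5] yaw -10.03 tooly [ 0.021  0.006 -1.   ] F [ 0.3 -0.2 -0.1] w 59.8 t 11.3
time: 12.13
eef_pos: [463.9, 19.0, 98.8]
eef_rot: [[0.986, 0.003, 0.164], [-0.164, 0.008, 0.986], [0.002, -1.0, 0.008]]
force: [-0.2, 0.2, -0.4]
width: 59.8
[464.1  20.8  98.9] yaw -9.53 tooly [ 0.003  0.008 -1.   ] F [-0.4  0.5  0.2] w 59.7 t 12.2833
tool shift cm [  1.94  -5.25 -16.95]
```

```bash
python3 -m crank '[[0.4,-0.3,-1.5,0,0],[0.9,-0.4,-2.8,-1,0],[0.9,-0.4,-2.8,-1,0],[0.9,-0.4,-2.8,-1,0],[0.9,-0.4,-2.8,-1,0],[0.9,-0.4,-2.8,-1,0],[0.8,-0.4,-2.8,-1,0],[0.7,-0.4,-2.8,0,0],[0.4,-0.2,-1.5,0,0],[0,0,0,0,0]]'; python3 st.py; python3 - <<'E'
from h import *
im,d,K,R,o=cam("wrist"); save("w5",im); s=sensors.read_state(); np.savez("w5.npz",im=im,d=d,K=K,R=R,o=o,p=s["eef_pos"],Rt=s["eef_rot"])
print(proj(K,R,o,[456.4,-240.8,60]))
E
```

```text
time: 13.12
eef_pos: [507.3, -205.4, 123.7]
eef_rot: [[0.999, -0.012, 0.038], [-0.038, 0.017, 0.999], [-0.012, -1.0, 0.017]]
force: [0.0, -0.4, -0.4]
width: 59.4
[ 504.6 -201.1  123.1] yaw -2.05 tooly [-0.016  0.021 -1.   ] F [-0.8  0.3 -0.3] w 59.7 t 13.2667
[251.23930232 145.6821993 ]
```

View pics/w5.png

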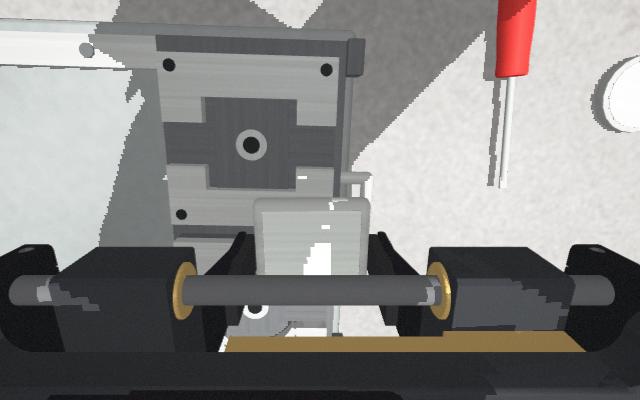

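The wrist picture shows the square nest with its centre ring at (251,145), where I predicted it at (251.2,145.7). The held lid is at (312,235). I measure the nest and the held lid's place and tilt.

```bash
cat > nest.py <<'E'
from h import *
def lidplane(P,p,Rt):
    T=(P-p)@Rt
    m=(abs(T[...,0])<31)&(abs(T[...,2])<22)&(T[...,1]>-25)&(T[...,1]<0)&(T[...,0]<-2)
    q=P[m]; A=np.c_[q[:,:2]-q[:,:2].mean(0),np.ones(len(q))]
    for _ in range(4):
        c=np.linalg.lstsq(A,q[:,2],rcond=None)[0]; r=abs(A@c-q[:,2])<1.5; 
        c=np.linalg.lstsq(A[r],q[r,2],rcond=None)[0]
    return c,r.sum(),np.median(T[m][:,1]),T
if __name__=="__main__":
    f=np.load("w5.npz"); im,d,K,R,o,p,Rt=[f[k] for k in("im","d","K","R","o","p","Rt")]; P=cloud(d,K,R,o)
    print("floor z",np.median(P[110:130,215:290,2]).round(2),"top z",np.median(P[75:95,180:310,2]).round(2),"way",np.median(P[130:155,172:198,2]).round(2))
    g=cv2.cvtColor(im,cv2.COLOR_RGB2GRAY)
    # nest rect: floor points from depth
    m=(abs(P[...,2]-60)<2.2)&(abs(P[...,0]-456)<45)&(abs(P[...,1]+241)<45)
    k,lab,st,ce=cv2.connectedComponentsWithStats(m.astype(np.uint8)); l=1+np.argmax(st[1:,4]); print("floor comp",st[l])
    q=P[lab==l][:,:2].astype(np.float32); print("floor rect",cv2.minAreaRect(q))
    # dark pixels = nest+way at edges: nest x-extent and y-extent profiles, cast at z=66
    W=np.array([[onplane(K,R,o,(u,v),66)[:2] for u in range(150,345)] for v in range(45,225)])
    # screw holes
    for u,v in((169,65),(326,69),(181,215)):
        c=g[v-6:v+7,u-6:u+7]; yy,xx=np.nonzero(c<70); print("screw",(u-6+xx.mean()).round(1),(v-6+yy.mean()).round(1),onplane(K,R,o,(u-6+xx.mean(),v-6+yy.mean()),66).round(1))
    c=g[137:154,243:260]; yy,xx=np.nonzero(c<60); uv=(243+xx.mean(),137+yy.mean()); print("hole",uv,onplane(K,R,o,uv,60).round(1))
    c,n,ty,T=lidplane(P,p,Rt); print("lid slopes x,y",c[:2].round(4),"z",c[2],n,"tool y",ty)
    m=(T[...,1]>-14)&(T[...,1]<2)&(abs(T[...,2])<40)&(T[...,0]<0)&(T[...,0]>-45)&(g>90); q=T[m]; print("lid tool x min",np.percentile(q[:,0],[0.5,2]),"z",np.percentile(q[:,2],[1,99]),"y",np.percentile(q[:,1],[5,50,95]))
E
python3 nest.py
```

```text
floor z 59.49 top z 65.53 way 56.51
floor comp [ 204   97   92   94 6710]
floor rect ((455.778076171875, -242.38861083984375), (66.17575073242188, 64.36578369140625), 86.38557434082031)
screw 168.4 64.5 [ 401.6 -288.6   66. ]
screw 326.0 69.5 [ 408.1 -186.8   66. ]
screw 180.9 214.1 [ 503.2 -295.1   66. ]
hole (np.float64(250.87562189054725), np.float64(144.53233830845772)) [ 455.6 -241.    60. ]
lid slopes x,y [0.0151 0.0097] z 138.41277060058414 3973 tool y -15.082960383417547
lid tool x min [-29.22488805 -29.08195011] z [-30.13346094  29.43928409] y [-13.94517437 -13.04637273  -8.49485905]
```

```bash
python3 -m crank '[[-1.2,0,-1.0,0.6,0],[-1.6,0,-1.4,0.5,0],[-1.2,0,-1.0,0.5,0],[-0.6,0,-0.5,0,0],[0,0,0,0,0],[0,0,0,0,0],[0,0,0,0,0]]'; python3 st.py 454.9 -240.75 85
```

```text
time: 13.9
eef_pos: [452.7, -224.5, 121.9]
eef_rot: [[0.998, -0.024, 0.052], [-0.051, 0.03, 0.998], [-0.025, -0.999, 0.029]]
force: [0.0, 0.0, -0.0]
width: 59.8
[ 453.1 -225.   121.9] yaw -2.94 tooly [-0.023  0.029 -0.999] F [ 0.8 -0.   0.1] w 59.6 t 14.05
tool shift cm [ 0.36  3.64 -1.67]
```

```bash
python3 -m crank '[[0.3,2.0,-1.6,0.7,0]]'; python3 st.py 454.9 -240.75 65; python3 -m crank '[[0,0,0,0,0]]'; python3 st.py 454.9 -240.75 65
```

```text
time: 14.13
eef_pos: [456.3, -239.3, 103.7]
eef_rot: [[0.998, -0.02, 0.061], [-0.061, 0.027, 0.998], [-0.021, -0.999, 0.026]]
force: [0.5, -0.1, 0.1]
width: 59.7
[ 454.6 -240.4  100.6] yaw -3.66 tooly [-0.025  0.031 -0.999] F [-0.3  0.  -0.1] w 59.5 t 14.2833
tool shift cm [ 0.12  3.56 -0.14]
time: 14.37
eef_pos: [454.5, -239.9, 100.7]
eef_rot: [[0.998, -0.025, 0.065], [-0.064, 0.032, 0.997], [-0.027, -0.999, 0.03]]
force: [-0.1, 0.6, 0.2]
width: 59.6
[ 454.7 -240.   101.1] yaw -3.64 tooly [-0.024  0.031 -0.999] F [ 0.2 -0.7 -0.5] w 59.7 t 14.5167
tool shift cm [ 0.12  3.6  -0.18]
```

```bash
python3 -m crank '[[0.4,-3.0,2.5,0,0]]'; python3 st.py; python3 -m crank '[[-0.2,1.5,1.5,0,0],[-0.2,1.5,1.5,0,0],[0,0,0,0,0],[0,0,0,0,0]]'; python3 st.py 454.9 -240.75 85
```

```text
time: 14.6
eef_pos: [458.8, -217.3, 128.2]
eef_rot: [[0.997, -0.031, 0.068], [-0.067, 0.034, 0.997], [-0.033, -0.999, 0.032]]
force: [0.1, 0.3, -0.1]
width: 59.8
[ 462.2 -215.7  133.5] yaw -3.51 tooly [-0.021  0.028 -0.999] F [-0.1 -0.9 -0.9] w 59.2 t 14.75
time: 15.08
eef_pos: [460.7, -186.2, 105.3]
eef_rot: [[0.998, -0.016, 0.06], [-0.06, 0.023, 0.998], [-0.017, -1.0, 0.022]]
force: [0.1, -0.3, -0.7]
width: 59.8
[ 461.2 -186.9  105.7] yaw -3.5 tooly [-0.015  0.022 -1.   ] F [-0.   0.6  0.3] w 59.5 t 15.2333
tool shift cm [-0.26  1.96 -5.45]
```

```bash
python3 -m crank '[[0,-2.0,-2.7,0,0]]'; python3 st.py >/dev/null; python3 -m crank '[[-0.2,-1,-2.6,0,0]]'; python3 st.py 455 -240.75 90;  python3 -m crank '[[0,1.0,0,0,0],[0,1.5,0,0,0],[0,1.0,0,0,0],[0,0,0,0,0],[0,0,0,0,0]]'; python3 st.py 454.9 -240.75 90; python3 - <<'E'
from nest import *
s=sensors.read_state(); im,d,K,R,o=cam("wrist"); P=cloud(d,K,R,o); c,n,ty,T=lidplane(P,s["eef_pos"],s["eef_rot"]); print("slopes",c[:2].round(4),c[2],n)
E
```

```text
time: 15.32
eef_pos: [456.6, -209.6, 122.9]
eef_rot: [[0.998, -0.023, 0.059], [-0.058, 0.03, 0.998], [-0.025, -0.999, 0.029]]
force: [-0.8, -0.7, -1.3]
width: 59.8
time: 15.55
eef_pos: [455.8, -239.2, 135.1]
eef_rot: [[0.998, -0.016, 0.062], [-0.062, 0.025, 0.998], [-0.017, -1.0, 0.024]]
force: [-0.7, 0.5, -0.9]
width: 59.5
[ 458.8 -245.7  137.1] yaw -3.79 tooly [-0.008  0.016 -1.   ] F [-0.1 -0.2  0.6] w 59.7 t 15.7
tool shift cm [-0.37  4.72  0.39]
time: 16.12
eef_pos: [456.1, -240.7, 97.7]
eef_rot: [[0.998, -0.012, 0.067], [-0.066, 0.021, 0.998], [-0.013, -1.0, 0.021]]
force: [-0.8, 1.2, -0.1]
width: 60.0
[ 456.8 -241.5   98.7] yaw -3.81 tooly [-0.01  0.02 -1.  ] F [-0.2 -0.1 -0.7] w 60.0 t 16.2667
tool shift cm [-0.19  0.88  0.05]
slopes [0.021  0.0059] 113.98268933009018 4020
```

```bash
python3 -m crank '[[-0.1,1.0,0,0,0],[0,1,0,0,0],[0,0,0,0,0],[0,0,0,0,0],[0,0,0,0,0]]'; python3 st.py 454.9 -240.75 66; python3 - <<'E'
from nest import *
s=sensors.read_state(); im,d,K,R,o=cam("wrist"); save("w6",im[100:300,160:480].repeat(2,0).repeat(2,1)); P=cloud(d,K,R,o); c,n,ty,T=lidplane(P,s["eef_pos"],s["eef_rot"]); print("slopes",c[:2].round(4),c[2],n)
g=im.max(2); m=(T[...,1]>-14)&(T[...,1]<-6)&(abs(T[...,2])<40)&(T[...,0]<0)&(T[...,0]>-45)&(g>90); q=T[m]; print("lid tool x min",np.percentile(q[:,0],[0.5,2]),"z",np.percentile(q[:,2],[1,99]))
E
```

```text
time: 16.73
eef_pos: [457.8, -242.5, 80.3]
eef_rot: [[0.998, -0.005, 0.066], [-0.066, 0.015, 0.998], [-0.006, -1.0, 0.015]]
force: [-0.6, 0.2, -0.2]
width: 60.0
[ 458.  -242.7   80.5] yaw -3.79 tooly [-0.005  0.015 -1.   ] F [ 0.9 -0.1 -0.5] w 59.5 t 16.8833
tool shift cm [-0.31  1.46  0.15]
slopes [0.0263 0.0016] 95.64162263912274 4026
lid tool x min [-29.41195237 -29.29814048] z [-29.84416018  29.75634131]
```

View pics/w6.png

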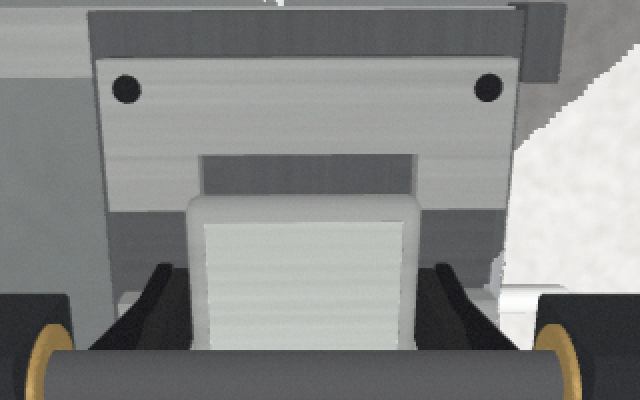

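```bash
python3 - <<'E'
from nest import *
s=sensors.read_state(); im,d,K,R,o=cam("wrist"); P=cloud(d,K,R,o); c,n,ty,T=lidplane(P,s["eef_pos"],s["eef_rot"]); print("lid",c[:2].round(4),c[2],n)
def pl(q,w=1.0):
    A=np.c_[q[:,:2]-q[:,:2].mean(0),np.ones(len(q))]; r=np.ones(len(q),bool)
    for _ in range(5):
        c=np.linalg.lstsq(A[r],q[r,2],rcond=None)[0]; r=abs(A@c-q[:,2])<w
    return c.round(4),r.sum()
print("block",pl(P[132:150,215:410].reshape(-1,3)))
print("lid panel",pl(P[214:272,265:358].reshape(-1,3)), "panel T y by row",[np.median(T[v,265:358,1]).round(2) for v in range(198,274,8)],[np.median(P[v,265:358,2]).round(2) for v in range(198,274,8)])
E
```

```text
lid [0.0254 0.0016] 95.66899338155712 4024
block (array([-1.00200e-01,  6.70000e-03,  6.55793e+01]), np.int64(2900))
lid panel (array([-4.40000e-02,  5.50000e-03,  9.57321e+01]), np.int64(4896)) panel T y by row [np.float64(-10.05), np.float64(-14.78), np.float64(-15.44), np.float64(-15.33), np.float64(-15.43), np.float64(-15.16), np.float64(-15.12), np.float64(-15.06), np.float64(-14.83), np.float64(-14.81)] [np.float64(90.69), np.float64(95.39), np.float64(96.12), np.float64(96.05), np.float64(95.98), np.float64(95.83), np.float64(95.7), np.float64(95.57), np.float64(95.36), np.float64(95.21)]
```

Fitting the panel alone, the held lid tips about 0.035 down toward +x (2 mm over its length). One up-and-down cycle in the direction that undoes hand tilt.

```bash
python3 -m crank '[[1.5,-4.0,0,0,0]]'; python3 st.py; python3 -m crank '[[-0.5,1.4,0.1,0,0],[-0.5,1.4,0.1,0,0],[-0.5,1.4,0.1,0,0],[0,0,0,0,0],[0,0,0,0,0],[0,0,0,0,0]]';  python3 st.py 454.9 -240.75 66
```

```text
time: 17.07
eef_pos: [466.1, -239.9, 113.6]
eef_rot: [[0.998, -0.02, 0.068], [-0.067, 0.027, 0.997], [-0.021, -0.999, 0.025]]
force: [-0.5, 0.7, -0.9]
width: 59.5
[ 475.3 -246.1  121.6] yaw -3.75 tooly [ 0.001  0.01  -1.   ] F [-0.5 -0.6 -0.3] w 59.8 t 17.2167
time: 17.72
eef_pos: [459.1, -240.8, 78.4]
eef_rot: [[0.998, 0.001, 0.065], [-0.065, 0.01, 0.998], [0.001, -1.0, 0.01]]
force: [-0.2, 0.2, 0.1]
width: 59.9
[ 460.  -241.5   79.1] yaw -3.71 tooly [ 0.003  0.008 -1.   ] F [-0.2 -0.7 -0.5] w 59.8 t 17.8667
tool shift cm [-0.52  1.31  0.03]
```

```bash
python3 -m crank '[[2.0,-3.6,0,0,0]]'; python3 st.py; python3 -m crank '[[-0.8,1.2,0,0,0],[-0.9,1.3,0,0,0],[-0.8,1.3,0,0,0],[0,0,0,0,0],[0,0,0,0,0]]';  python3 st.py; python3 -m crank '[[2.0,-3.6,0,0,0]]'; python3 st.py; python3 -m crank '[[-0.8,1.2,0,0,0],[-0.9,1.3,0,0,0],[-0.8,1.3,0,0,0],[0,0,0,0,0],[0,0,0,0,0]]';  python3 st.py 454.9 -240.75 66
```

```text
time: 17.95
eef_pos: [472.8, -238.8, 110.1]
eef_rot: [[0.998, -0.012, 0.066], [-0.066, 0.02, 0.998], [-0.013, -1.0, 0.019]]
force: [-0.3, 0.3, -1.5]
width: 59.7
[ 483.2 -245.3  117.9] yaw -3.66 tooly [ 0.011  0.002 -1.   ] F [-1.  -0.  -0.6] w 59.4 t 18.1
time: 18.52
eef_pos: [458.7, -243.7, 80.2]
eef_rot: [[0.998, 0.014, 0.062], [-0.062, -0.001, 0.998], [0.014, -1.0, 0.0]]
force: [0.2, -1.0, -0.3]
width: 59.6
[ 459.6 -244.2   80.8] yaw -3.53 tooly [ 0.016 -0.002 -1.   ] F [ 0.3 -0.7 -0.4] w 59.3 t 18.6667
time: 18.75
eef_pos: [472.3, -241.2, 112.1]
eef_rot: [[0.998, 0.001, 0.063], [-0.063, 0.009, 0.998], [0.0, -1.0, 0.009]]
force: [0.0, -0.0, -2.0]
width: 59.4
[ 482.7 -247.6  120.1] yaw -3.47 tooly [ 0.023 -0.008 -1.   ] F [ 0.2 -0.5 -0.5] w 59.6 t 18.9
time: 19.32
eef_pos: [459.6, -246.7, 82.3]
eef_rot: [[0.998, 0.028, 0.058], [-0.058, -0.012, 0.998], [0.028, -1.0, -0.01]]
force: [0.0, -0.2, 0.3]
width: 59.5
[ 460.4 -247.1   83. ] yaw -3.3 tooly [ 0.029 -0.013 -0.999] F [ 0.1  0.7 -0.2] w 59.7 t 19.4667
tool shift cm [-0.64  1.67  0.63]
```

```bash
python3 -m crank '[[-0.5,0,3.5,0,0]]'; python3 st.py; python3 -m crank '[[0,0,-1,0,0],[0,0,-1,0,0],[0,0,-0.8,0,0],[0,0,0,0,0],[0,0,0,0,0]]';  python3 st.py 454.9 -240.75 66
```

```text
time: 19.55
eef_pos: [462.1, -218.8, 83.7]
eef_rot: [[0.997, 0.038, 0.062], [-0.061, -0.021, 0.998], [0.039, -0.999, -0.019]]
force: [1.1, 0.8, 0.3]
width: 59.6
[ 456.9 -209.9   82.8] yaw -3.17 tooly [ 0.028 -0.012 -1.   ] F [ 0.2 -0.2 -0.9] w 59.5 t 19.7
time: 20.12
eef_pos: [459.0, -245.6, 85.1]
eef_rot: [[0.998, 0.035, 0.056], [-0.055, -0.019, 0.998], [0.036, -0.999, -0.017]]
force: [0.1, 0.8, -0.9]
width: 59.7
[ 458.6 -244.4   85. ] yaw -3.09 tooly [ 0.034 -0.018 -0.999] F [-0.   0.8 -0.2] w 59.6 t 20.2667
tool shift cm [-0.46  1.88  0.37]
```

```bash
cat > pan.py <<'E'
from nest import *
s=sensors.read_state(); im,d,K,R,o=cam("wrist"); P=cloud(d,K,R,o); T=(P-s["eef_pos"])@s["eef_rot"]
q=P[(T[...,0]>-22)&(T[...,0]<2)&(abs(T[...,2])<20)&(T[...,1]<-11)&(T[...,1]>-20)]
A=np.c_[q[:,:2]-q[:,:2].mean(0),np.ones(len(q))]; r=np.ones(len(q),bool)
for w in(2,1.2,1.2,1.2):
    c=np.linalg.lstsq(A[r],q[r,2],rcond=None)[0]; r=abs(A@c-q[:,2])<w
print("panel slopes",c[:2].round(4),"z",c[2].round(2),r.sum(),len(q))
m=(abs(T[...,0])<60)&(P[...,2]>64)&(P[...,2]<67.5)&(T[...,0]<-36); q=P[m]; A=np.c_[q[:,:2]-q[:,:2].mean(0),np.ones(len(q))]
print("block slopes",np.linalg.lstsq(A,q[:,2],rcond=None)[0].round(4),len(q))
E
python3 pan.py
```

```text
panel slopes [ 0.008  -0.0303] z 99.79 3206 3327
block slopes [-2.80000e-03 -3.00000e-04  6.55231e+01] 8322
```

```bash
python3 -m crank '[[0.6,-1.6,0.2,0,0],[0.6,-1.6,0.2,0,0],[0.6,-1.6,0,0,0],[0,0,0,0,0],[0,0,0,0,0]]'; python3 st.py; python3 -m crank '[[-1.5,3,0,0,0]]'; python3 st.py 454.9 -240.75 80
```

```text
time: 20.73
eef_pos: [473.1, -237.0, 133.1]
eef_rot: [[0.998, 0.028, 0.053], [-0.053, -0.012, 0.999], [0.028, -1.0, -0.011]]
force: [-0.6, 0.5, -1.5]
width: 59.4
[ 472.6 -236.9  132.3] yaw -3.07 tooly [ 0.026 -0.011 -1.   ] F [-0.1 -0.7  0.1] w 59.4 t 20.8833
time: 20.97
eef_pos: [463.9, -240.2, 105.4]
eef_rot: [[0.998, 0.038, 0.053], [-0.052, -0.02, 0.998], [0.039, -0.999, -0.018]]
force: [0.8, -1.6, -1.2]
width: 59.7
[ 455.5 -234.5   99.8] yaw -3.14 tooly [ 0.02  -0.006 -1.   ] F [-0.3 -0.7 -0.1] w 59.5 t 21.1167
tool shift cm [-0.07  1.98 -0.62]
```

```bash
python3 -m crank '[[-0.1,2.0,-0.6,0.5,0]]'; python3 st.py 454.9 -240.75 66; python3 pan.py;
```

```text
time: 21.2
eef_pos: [456.7, -241.4, 82.0]
eef_rot: [[0.998, 0.025, 0.063], [-0.063, -0.009, 0.998], [0.025, -1.0, -0.008]]
force: [-0.2, -1.1, 0.5]
width: 59.3
[ 454.3 -240.4   79.4] yaw -3.68 tooly [ 0.018 -0.004 -1.   ] F [0.2 0.8 0.3] w 60.1 t 21.35
tool shift cm [ 0.04  1.34 -0.03]
panel slopes [-0.0053 -0.014 ] z 94.39 3183 3320
block slopes [ 2.00000e-03 -4.00000e-04  6.55046e+01] 8022
```

```bash
python3 -m crank '[[0,1.2,0,0,0]]'; python3 st.py 454.9 -240.75 57; python3 -m crank '[[0.05,0.5,0,0,0]]'; python3 st.py 454.9 -240.75 57
```

```text
time: 21.48
eef_pos: [457.0, -241.9, 70.3]
eef_rot: [[0.998, 0.024, 0.064], [-0.063, -0.009, 0.998], [0.024, -1.0, -0.007]]
force: [0.7, 0.4, -0.2]
width: 59.7
[ 455.4 -240.6   68.6] yaw -3.63 tooly [ 0.02  -0.005 -1.   ] F [ 0.  -1.1 -1.1] w 59.5 t 21.6333
tool shift cm [-0.07  1.16 -0.02]
time: 21.72
eef_pos: [456.8, -241.0, 65.0]
eef_rot: [[0.998, 0.022, 0.063], [-0.063, -0.007, 0.998], [0.022, -1.0, -0.006]]
force: [0.1, -0.2, -0.6]
width: 59.5
[ 456.2 -240.6   64. ] yaw -3.62 tooly [ 0.02  -0.006 -1.   ] F [-0.3 -0.2 -0.7] w 59.9 t 21.8667
tool shift cm [-0.15  0.7  -0.02]
```

```bash
python3 -m crank '[[-0.15,0.4,0,0,0]]'; python3 st.py; python3 -m crank '[[0,0.25,0,0,0]]'; python3 st.py 454.9 -240.75 55
```

```text
time: 21.95
eef_pos: [455.6, -241.0, 60.8]
eef_rot: [[0.998, 0.022, 0.063], [-0.063, -0.007, 0.998], [0.023, -1.0, -0.006]]
force: [1.7, -0.2, -0.4]
width: 59.8
[ 454.5 -240.3   59.9] yaw -3.62 tooly [ 0.02  -0.005 -1.   ] F [ 0.3 -0.5 -0.5] w 59.5 t 22.1
time: 22.18
eef_pos: [454.8, -240.6, 57.6]
eef_rot: [[0.998, 0.021, 0.063], [-0.063, -0.006, 0.998], [0.021, -1.0, -0.004]]
force: [0.6, -0.7, 0.5]
width: 59.7
[ 454.4 -240.3   57.2] yaw -3.63 tooly [ 0.02  -0.005 -1.   ] F [-0.2  0.1 -0.5] w 59.6 t 22.3333
tool shift cm [ 0.05  0.22 -0.05]
```

```bash
python3 -m crank '[[0.05,0.13,-0.03,0,0]]'; python3 st.py; python3 -m crank '[[0,0.1,0,0,0]]'; python3 st.py 454.9 -240.75 55
```

```text
time: 22.42
eef_pos: [454.9, -240.7, 55.9]
eef_rot: [[0.998, 0.02, 0.063], [-0.063, -0.005, 0.998], [0.02, -1.0, -0.004]]
force: [0.2, -0.7, -0.5]
width: 59.6
[ 454.9 -240.7   55.8] yaw -3.63 tooly [ 0.019 -0.005 -1.   ] F [-0.5 -0.8 -0.1] w 59.7 t 22.5667
time: 22.65
eef_pos: [455.0, -240.7, 55.2]
eef_rot: [[0.998, 0.02, 0.063], [-0.063, -0.005, 0.998], [0.02, -1.0, -0.004]]
force: [-1.6, 0.5, 9.7]
width: 60.0
[ 455.  -240.7   55.1] yaw -3.63 tooly [ 0.02  -0.005 -1.   ] F [-0.8 -0.3  3.9] w 59.5 t 22.8
tool shift cm [-0.01  0.01 -0.  ]
```

Contact came at TCP 55.1, the height predicted for fully home. A slight press, then release.

```bash
python3 -m crank '[[0,0.04,0,0,0],[0,0,0,0,80],[0,0,0,0,85],[0,0,0,0,85],[0,0,0,0,85],[0,0,0,0,85],[0,0,0,0,85]]'; python3 st.py; python3 -m crank '[[0,-1,0,0,85],[0,-2,0,0,85],[0,-2.5,0,0,85],[0.8,-2.5,0,0,85],[2,-2,0,0,85],[2,0,0,0,85],[0,0,0,0,85],[0,0,0,0,85]]'; python3 st.py; python3 - <<'E'
from h import *
im,d,K,R,o=cam("wrist"); save("w7",im); P=cloud(d,K,R,o)
print(proj(K,R,o,[455.7,-241.1,70]))
m=(abs(P[...,0]-455.7)<20)&(abs(P[...,1]+241.1)<20)&(P[...,2]>60)&(P[...,2]<80); q=P[m]
A=np.c_[q[:,:2]-q[:,:2].mean(0),np.ones(len(q))]; print("lid plane",np.linalg.lstsq(A,q[:,2],rcond=None)[0].round(4),len(q))
m=(np.hypot(P[...,0]-455.7,P[...,1]+241.1)<46)&(P[...,2]>67.8)&(P[...,2]<80); print(cv2.minAreaRect(P[m][:,:2].astype(np.float32)))
m=(np.hypot(P[...,0]-455.7,P[...,1]+241.1)<70)&(abs(P[...,2]-65.5)<1); print("block",np.median(P[m][:,2]))
E
```

```text
time: 23.38
eef_pos: [455.2, -240.8, 54.4]
eef_rot: [[0.998, 0.02, 0.063], [-0.063, -0.005, 0.998], [0.02, -1.0, -0.004]]
force: [-0.3, 0.9, -0.2]
width: 73.8
[ 455.2 -240.8   54.5] yaw -3.63 tooly [ 0.02  -0.005 -1.   ] F [ 0.8 -0.5 -0.8] w 73.8 t 23.5333
time: 24.2
eef_pos: [500.8, -242.2, 164.0]
eef_rot: [[0.998, 0.019, 0.064], [-0.064, -0.004, 0.998], [0.019, -1.0, -0.002]]
force: [-0.7, 0.2, -0.5]
width: 74.0
[ 499.3 -241.7  162.6] yaw -3.74 tooly [ 0.016 -0.002 -1.   ] F [ 0.3 -0.6 -0.7] w 74.1 t 24.35
[308.62136527 141.4585308 ]
lid plane [ 0.000e+00 -1.200e-03  7.007e+01] 2534
((453.6830139160156, -241.85433959960938), (68.75685119628906, 62.112545013427734), 87.35906219482422)
block 65.49028245675913
```

View pics/w7.png

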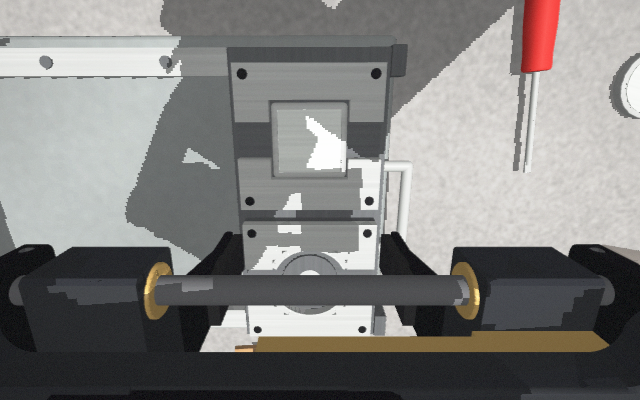

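The lid is home: its plane is level (slopes 0.000 and -0.001), 4.5 mm above the block at the panel, with an even rim at (310,140). The round nest is empty. Next is the switch; I close the fingers on the way.

```bash
python3 -m crank '[[1,0,2,0,0],[1.8,0,3.5,0,0],[1.8,0,3.5,0,0],[1.8,0,3.5,0,0],[1.8,0,3.5,0,0],[1.8,0,3.5,0,0],[1.8,0,3.5,0,0],[1.8,0,3.5,0,0],[1.8,0,3.5,0,0],[1.2,0,2,0,0]]'; python3 st.py; python3 -m crank '[[0,0,0,5,0],[0,0,0,5,0],[0,0,0,0,0],[0,0,0,0,0]]'; python3 st.py 690 87 165
```

```text
time: 25.23
eef_pos: [679.9, 71.8, 153.3]
eef_rot: [[0.996, -0.012, 0.084], [-0.084, 0.004, 0.996], [-0.012, -1.0, 0.003]]
force: [-0.1, -0.8, 0.4]
width: 15.4
[678.9  69.6 152.9] yaw -4.76 tooly [-0.013  0.002 -1.   ] F [0.7 0.4 0.1] w 4.3 t 25.3833
time: 25.72
eef_pos: [672.9, 64.6, 149.5]
eef_rot: [[0.965, -0.025, 0.263], [-0.263, 0.0, 0.965], [-0.024, -1.0, -0.006]]
force: [0.3, 0.3, 0.4]
width: 0.9
[673.7  65.1 149.9] yaw -15.28 tooly [-0.023  0.001 -1.   ] F [0.1 0.3 1. ] w 0.3 t 25.8667
tool shift cm [ 0.96 -1.54  2.54]
```

```bash
python3 -m crank '[[1.5,-1.5,2.5,0,0],[0,0,0,-0.8,0],[0,0,0,0,0]]'; python3 st.py; python3 - <<'E'
from h import *
s=sensors.read_state(); p=s["eef_pos"]; Rt=s["eef_rot"]
im,d,K,R,o=cam("wrist"); save("w8",im); P=cloud(d,K,R,o)
r=(abs(P[...,0]-652)<80)&(abs(P[...,1]-106)<80)
m=r&(abs(P[...,2]-54)<3); print("box top",np.median(P[m][:,2]),cv2.minAreaRect(P[m][:,:2].astype(np.float32)))
T=(P-p)@Rt
m=r&(P[...,2]>85)&(P[...,2]<106)&(T[...,1]>5); q=P[m]; print("tip",len(q),q[q[:,2]>93].mean(0),np.percentile(q[:,2],[50,90,99]),"range",q[q[:,2]>93].min(0),q[q[:,2]>93].max(0))
m=r&(P[...,2]>68)&(P[...,2]<80)&(T[...,1]>5); print("low",P[m].mean(0),m.sum())
print("proj tip,pivot",proj(K,R,o,[639,98,97]),proj(K,R,o,[651,95,63]))
# fingertip
g=im.max(2); q=T[(abs(T[...,0])<14)&(abs(T[...,2])<30)&(T[...,1]>-40)&(T[...,1]<5)&(g<70)]; print("finger",np.sort(q[:,1])[-8:].round(1),np.percentile(q[:,2],[1,99]),np.percentile(q[:,0],[1,99]))
E
```

```text
time: 26.12
eef_pos: [693.0, 83.5, 163.7]
eef_rot: [[0.968, -0.028, 0.249], [-0.249, 0.001, 0.968], [-0.028, -1.0, -0.007]]
force: [-0.8, -0.5, -0.7]
width: 0.4
[693.3  83.6 164.1] yaw -14.53 tooly [-0.027  0.001 -1.   ] F [ 0.2 -0.7 -0.4] w 0.2 t 26.2667
box top 53.61988722276419 ((653.1785888671875, 107.41343688964844), (94.18423461914062, 83.71302795410156), 75.5760498046875)
tip 176 [639.43687336  98.56713827  95.8302482 ] [95.56075611 97.28334246 98.25328417] range [634.68875298  93.77506321  93.0720373 ] [644.36059997 103.49191357  98.39762197]
low [649.70943652  95.94544639  73.48984079] 24
proj tip,pivot [312.18152028 132.30483477] [312.46124873 144.50229918]
finger [-8.6 -8.4 -8.3 -8.2 -8.2 -8.2 -8.2 -7.3] [-8.51342035  8.97383182] [-10.61877209  -5.26943648]
```

View pics/w8.png

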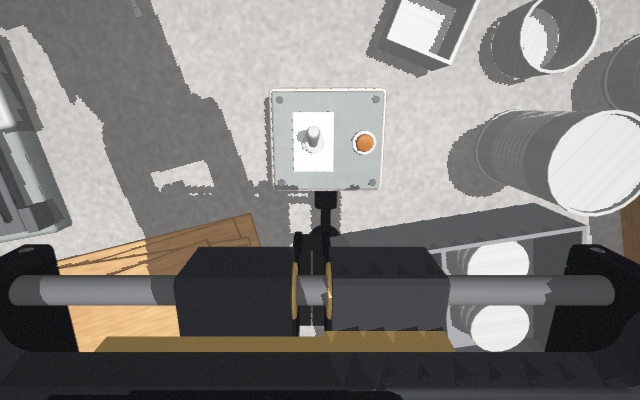

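The picture shows the bat at (313,135) leaning toward the robot side (up in the image), so it is off, with the lamp at (365,142). Measured tip: (639,98.5,96). I go behind the bat on the robot's side.

```bash
python3 -m crank '[[-2,0,0,0,0],[-2.6,0,0,0,0],[-2.4,0,0,0,0],[-1.0,0,0,0,0],[0,0,0,0,0],[0,0,0,0,0]]'; python3 st.py 611.5 105.6 100
```

```text
time: 26.82
eef_pos: [610.8, 101.7, 164.3]
eef_rot: [[0.967, -0.03, 0.253], [-0.253, 0.0, 0.967], [-0.029, -1.0, -0.007]]
force: [0.1, 0.1, -0.0]
width: 0.9
[612.3 101.5 164.3] yaw -14.71 tooly [-0.028  0.    -1.   ] F [-0.7 -0.3  0.3] w 0.7 t 26.9667
tool shift cm [-0.01  6.43  0.42]
```

```bash
python3 -m crank '[[-0.5,3.0,0.4,0,0]]'; python3 st.py; python3 -m crank '[[0,3.0,0,0,0]]'; python3 st.py;  python3 -m crank '[[0,2.2,0,0,0]]'; python3 st.py 639 98.5 76
```

```text
time: 27.05
eef_pos: [614.7, 105.6, 139.6]
eef_rot: [[0.967, -0.013, 0.255], [-0.255, -0.0, 0.967], [-0.012, -1.0, -0.003]]
force: [1.4, 0.3, -0.5]
width: 0.7
[606.2 106.5 132.5] yaw -14.71 tooly [-0.034  0.    -0.999] F [-0.9 -0.3 -0.4] w 0.5 t 27.2
time: 27.28
eef_pos: [611.3, 106.3, 107.8]
eef_rot: [[0.967, -0.02, 0.254], [-0.254, 0.0, 0.967], [-0.019, -1.0, -0.005]]
force: [1.5, 0.4, -0.2]
width: 0.7
[604.2 106.2 101.5] yaw -14.73 tooly [-0.038  0.    -0.999] F [0.  0.1 1.1] w 0.5 t 27.4333
time: 27.52
eef_pos: [608.0, 106.1, 84.1]
eef_rot: [[0.967, -0.028, 0.254], [-0.254, 0.0, 0.967], [-0.027, -1.0, -0.007]]
force: [0.6, -0.5, -0.3]
width: 0.7
[603.  106.1  79.8] yaw -14.74 tooly [-0.04   0.    -0.999] F [-0.9 -0.3  0.7] w 0.2 t 27.6667
tool shift cm [3.68 0.24 0.19]
```

```bash
python3 -m crank '[[1.2,0.5,0.2,0,0]]'; python3 st.py; python3 -m crank '[[1.2,0,0,0,0]]'; python3 st.py 651.2 95.4 76
```

```text
time: 27.75
eef_pos: [613.8, 105.3, 76.3]
eef_rot: [[0.966, -0.041, 0.253], [-0.254, 0.0, 0.967], [-0.039, -0.999, -0.01]]
force: [-0.4, -0.2, 0.1]
width: 0.5
[616.4 104.8  75.9] yaw -14.75 tooly [-0.037  0.    -0.999] F [ 0.5 -1.1  0.6] w 0.5 t 27.9
time: 27.98
eef_pos: [625.2, 102.5, 76.3]
eef_rot: [[0.966, -0.041, 0.254], [-0.254, 0.001, 0.967], [-0.04, -0.999, -0.01]]
force: [-6.7, 1.5, 5.3]
width: 0.4
[628.1 101.8  76.6] yaw -14.76 tooly [-0.036  0.    -0.999] F [-2.2  0.1  1.2] w 0.5 t 28.1333
tool shift cm [ 2.4  -0.02 -0.03]
```

```bash
python3 -m crank '[[0.7,0,0,0,0]]'; python3 st.py; python3 -m crank '[[0.6,0,0,0,0]]'; python3 st.py 651.2 95.4 76
```

```text
time: 28.22
eef_pos: [631.8, 100.8, 76.7]
eef_rot: [[0.966, -0.041, 0.254], [-0.254, 0.001, 0.967], [-0.04, -0.999, -0.009]]
force: [-3.3, 1.6, 1.4]
width: 0.3
[635.9  99.8  76.9] yaw -14.75 tooly [-0.034  0.    -0.999] F [-0.   0.6 -0.1] w 0.3 t 28.3667
time: 28.45
eef_pos: [640.9, 98.5, 76.7]
eef_rot: [[0.967, -0.035, 0.254], [-0.254, 0.0, 0.967], [-0.033, -0.999, -0.009]]
force: [-2.2, -0.0, -1.8]
width: 0.7
[642.6  98.   76.7] yaw -14.77 tooly [-0.032 -0.    -0.999] F [-0.5 -0.2  0.1] w 0.6 t 28.6
tool shift cm [ 0.9   0.04 -0.03]
```

The force fell to zero, so the bat has probably snapped over. I back off, rise and check.

```bash
python3 -m crank '[[-1.5,0,0,0,0],[-2,0,0,0,0],[-1,-1,0,0,0],[-1,-3,0,0,0],[-1,-3,0,0,0],[-1.5,-2,0,0,0],[-2,-1,0,0,0],[-1,0,0,0,0],[0,0,0,0,0],[0,0,0,0,0]]'; python3 st.py; python3 - <<'E'
from h import *
out=[]
for n in("side","scene"):
    im,d,K,R,o=cam(n); P=cloud(d,K,R,o)
    r=(abs(P[...,0]-655)<40)&(abs(P[...,1]-97)<25)&(P[...,2]>85)&(P[...,2]<106); print(n,"bat pts",r.sum(),np.median(P[r],0) if r.sum() else None)
    r=(abs(P[...,0]-455)<15)&(abs(P[...,1]+241)<15)&(P[...,2]>55)&(P[...,2]<85); print("  lid z",np.median(P[r][:,2]) if r.sum() else None)
    for X in([652,107,60],[470,-241,66]):
        u,v=proj(K,R,o,X).astype(int); c=im[max(v-45,0):v+45,max(u-60,0):u+60]; out.append(cv2.resize(c,(400,300),interpolation=cv2.INTER_CUBIC))
save("fin",np.vstack([np.hstack(out[:2]),np.hstack(out[2:])]))
E
```

```text
time: 29.43
eef_pos: [540.0, 125.9, 186.7]
eef_rot: [[0.967, -0.021, 0.256], [-0.256, -0.001, 0.967], [-0.02, -1.0, -0.006]]
force: [-0.3, 0.1, -0.3]
width: 0.8
[540.  125.6 185.5] yaw -14.85 tooly [-0.023 -0.001 -1.   ] F [-0.1 -0.4 -0.6] w 0.6 t 29.5833
side bat pts 25 [657.22079561  90.17029491  91.77862215]
  lid z 71.58445708414087
scene bat pts 23 [662.08609143  97.54243653  94.53759219]
  lid z 69.98219617688721
```

View pics/fin.png

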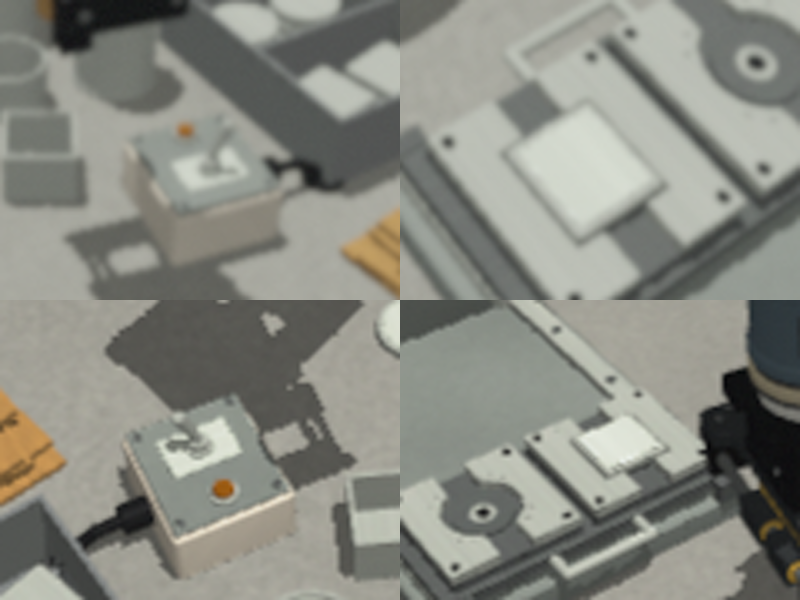

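The bat now leans away from the robot, with its tip near x = 660 where it was 639. The lid lies in its nest and the hand is clear. I hand in.

```bash
python3 -c "
from station import bot
print(bot.close_job())"
```

```text
the job is handed in; nothing more can be done
None
```

The square lid lies in the square nest, let go and top up, and the toggle is on. I handed the job in at about 29.7 s of the 50 s allowed.

**Lid:** I lowered it until it touched at 4–10 N, at the height predicted for fully home, then let go. The wrist camera afterwards showed it level, with slopes of at most 0.001. Its top panel stands 4.5 mm above the block; fully home is 4 mm, and the panel adds a little. The scene camera put the lid's top at 70.0 mm and the side camera at 71.6 mm. The two differ by no more than the cameras' usual spread here.

**Toggle:** I pushed the bat over with shut fingers, at no more than about 9 N. In the last views from both fixed cameras its tip had moved from x ≈ 639 to about 657–662 mm, leaning away from the robot. The hand was clear and read no force.

**What went wrong or disagreed:**
- **Fingertip position:** the text puts the fingertips 11 mm ahead of the TCP, but all three cameras put them about 8–10 mm behind it. Because of this, my first two attempts to grip closed above the lid without touching it. I used the measured value from then on.
- **Hand tilt:** the hand tilted slightly during moves, up to about 2°. I reduced this before setting the lid down.
- **Other things on the bench:** I touched nothing else that I know of, but I did not measure the round lid and the loose items again at the end.

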